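# Return the tested mounts to their job trays

### The arm

A 6-joint arm with a two-finger parallel gripper is mounted at the origin on the work surface. World frame = base frame: x ahead of the robot, y to its left, z up, the work surface at z = 0. Lengths are in m, angles in degrees, forces in N, time in s.
With the tool pointing down it reaches from about 0.35 to 0.975 m from the base axis. Payload 7.1 kg.
Tool frame: the origin (TCP) lies at the very end of the fingers, on their centre line; the grasp point (between the pads) lies 19 mm behind it; z points along the fingers, y is the line along which they close (so a half turn about z gives the same grasp; the last joint's range is limited). The gripper opens to 88 mm and grips with 3 to 60 N. Pads are 20 mm wide; open, the fingers measure 115 mm over their backs; the gripper's body (75 mm by 178 mm) begins 61 mm behind the grasp point.
Start: joints at [-66.406, 24.242, 93.386, -0, 62.372, -1.089], TCP at [0.261, -0.568, 0.193] pointing down, gripper open.
Joint ranges: [-172.04, 172.04], [-51.8, 120.97], [4.93, 147.93], [-75.15, 255.16], [6.16, 154.13], [-145.62, 145.62]. Speed limits (degrees/s): [136.94, 136.94, 172.46, 180, 180, 180].

### API

Orientations are given as a 3x3 rotation matrix whose columns are the frame's x, y, z axes.
In Python, from workcell import observe, imaging, ticket gives the robot as it stands.
- The arm moves only by the tool servo_tool, never from a script. Its arguments are lists of equal length, an entry for each row: "hand": the finger opening in mm, from 0 to 87.8; "delta_pos": the shift along the tool's x, y, z in units of 25 mm (1.0 is 25 mm), a list of three; "twist": the turn about the tool's z in units of 6 degrees (1.0 is 6 degrees). In form: {"hand": [hand, ...], "delta_pos": [[tx, ty, tz], ...], "twist": [twist, ...]}. A call has 1 to 10 rows; each row shifts and turns the commanded pose from where the row before left it, along the tool's axes as they then stand; what a row does not reach is not made up. A row lasts 1/12 s, in which the tool goes at most 41.7 mm and 7.16 degrees, less where a joint would pass 70% of its speed; a pose out of reach is approached as far as the arm can. A call is refused whole if a number of a shift passes 1 or a number of a turn 1, either way. A call with a gripper value outside its range is refused whole. The fingers move at their own pace and stop on an object; "newtons" is the grip in N (left out, the last holds). Time passes only in rows, so rows that do not move let the fingers close. It gives the time, the measured TCP pose, the force, the opening and the grip force at its end, in the units of the state.
- observe(): the state, without advancing time (a new reading comes with each control period).
- imaging.snapshot(name): name is "side" or "top" or "wrist"; returns a dict with "pixels" (384x512x3 uint8, blue, green, red), "fovy" (degrees; the focal length in pixels is half the picture's height over the tangent of half this angle, whatever the lens; pixels are square), "cx", "cy" (the principal point, pixels), "distortion" ([k1, k2, p1, p2, k3] as OpenCV has them; the pictures are not rectified), "extrinsics" (4x4, takes a point from camera to world coordinates). Camera axes: x right, y down, z forward; pixel columns grow to the right and rows downward; lengths in m; the calibration is good to about 2 mm. A picture is of the moment at which its call begins. There is no depth.
- ticket.close_job(): hands the job in; it is judged then, once.
The state is a dict: "time_s": time; "joints": joint angles; "qd": joint speeds; "effort": joint torques, N m; "position": TCP position; "orientation": TCP orientation; "ft_force": force on the tool from outside, world axes, zero at the start; "ft_torque": the same for the moment, N m; "opening": finger opening in m; "finger_force": force on a finger pad.
Only numpy, scipy, OpenCV 4.12 (cv2) and the standard library are available. Lean on these libraries where they do the work, as an engineer would, in place of code of your own. Each camera call takes 0.05 s, during which the arm holds its last target. There are 200 camera calls.

### The job

Hardness testing is finished: put each of the four green resin-mounted specimens back into the job tray that holds the piece of metal it was cut from (same metal, same cross-section), seated flat in the round nest of that tray with its polished face up. Set the specimens down gently, do not drop them, leave the trays where they stand, and do not disturb the bare steel reference block or the blue magnifier standing among them.

Things in the scene. Friction and masses are not known exactly. Their poses are not given: they have to be found in the camera images.
- mount_copper: Mounted specimen: upright green resin cylinder, 40 mm diameter, 26 mm tall, 50 to 100 g, polished face up; set in that top face is a copper-coloured ring, 28 mm outside and 18 mm inside (tube). Loose. Origin at the centre of its underside, z up; it is round, so any grasp yaw will do.
- mount_brass: Mounted specimen: upright green resin cylinder, 40 mm diameter, 26 mm tall, 50 to 100 g, polished face up; set in that top face is a yellow brass hexagon, 24 mm across flats. Loose. Origin at the centre of its underside, z up; it is round, so any grasp yaw will do.
- mount_steel: Mounted specimen: upright green resin cylinder, 40 mm diameter, 26 mm tall, 50 to 100 g, polished face up; set in that top face is a grey steel rectangle, 32 x 10 mm (flat bar). Loose. Origin at the centre of its underside, z up; it is round, so any grasp yaw will do.
- mount_alu: Mounted specimen: upright green resin cylinder, 40 mm diameter, 26 mm tall, 50 to 100 g, polished face up; set in that top face is a pale aluminium L, 26 x 26 mm with legs 6 mm thick (angle section). Loose. Origin at the centre of its underside, z up; it is round, so any grasp yaw will do.
- tray_copper: White tray with an upright stub of copper tube, 28 mm outside, 18 mm bore. Loose, 0.45 kg, x -38..+92, y -50..+50 mm, rim 13 mm high. Dark insert (top at z 9 mm) with a round nest 59 mm wide, its white floor at z 3 mm. Stub fixed at x +58, y 0, top at z 39 mm. Origin: underside of the tray below the nest centre, z up.
- tray_brass: White tray with an upright stub of brass hexagon bar, 24 mm across flats. Loose, 0.45 kg, x -38..+92, y -50..+50 mm, rim 13 mm high. Dark insert (top at z 9 mm) with a round nest 59 mm wide, its white floor at z 3 mm. Stub fixed at x +58, y 0, top at z 39 mm. Origin: underside of the tray below the nest centre, z up.
- tray_steel: White tray with an upright stub of steel flat bar, 32 x 10 mm. Loose, 0.45 kg, x -38..+92, y -50..+50 mm, rim 13 mm high. Dark insert (top at z 9 mm) with a round nest 59 mm wide, its white floor at z 3 mm. Stub fixed at x +58, y 0, top at z 39 mm. Origin: underside of the tray below the nest centre, z up.
- tray_alu: White tray with an upright stub of aluminium angle, L of 26 x 26 mm, 6 mm thick. Loose, 0.45 kg, x -38..+92, y -50..+50 mm, rim 13 mm high. Dark insert (top at z 9 mm) with a round nest 59 mm wide, its white floor at z 3 mm. Stub fixed at x +58, y 0, top at z 39 mm. Origin: underside of the tray below the nest centre, z up.
- ref_block: Bystander: bare steel hardness reference block, plain round disc, 50 mm diameter, 12 mm thick, lying flat, loose. Origin at the centre of its underside.
- loupe: Bystander: blue stand magnifier, round, 34 mm diameter body with a 40 mm collar on top, 40 mm tall, standing upright, loose. Origin at the centre of its underside.
Mind the look-alikes: they are no part of the job. What is shaped like the mount_alu but brown or pink is not meant. What is shaped like the mount_copper but pink or red is not meant.

How it is judged (in metres and radians):
At the end, for the whole second after the job is handed in: Each of the four specimens rests flat (within 0.1 rad) and face up on the floor of the nest of its own matching tray, its axis within 12 mm of the nest centre, specimens and trays at rest. Any order will do (horizontal distance between mount_copper and tray_copper below 0.012 m and z of mount_copper in the frame of tray_copper between 0 and 0.006 m and angle between each of mount_copper, mount_brass, mount_steel, mount_alu's own z axis and vertical below 0.1 rad and linear speed of each of mount_copper, tray_copper, mount_brass, tray_brass, mount_steel, tray_steel, mount_alu, tray_alu below 0.02 m/s and horizontal distance between mount_brass and tray_brass below 0.012 m and z of mount_brass in the frame of tray_brass between 0 and 0.006 m and horizontal distance between mount_steel and tray_steel below 0.012 m and z of mount_steel in the frame of tray_steel between 0 and 0.006 m and horizontal distance between mount_alu and tray_alu below 0.012 m and z of mount_alu in the frame of tray_alu between 0 and 0.006 m); the robot touches nothing.
It fails at once if the steel reference block is pushed more than 15 mm or tipped (distance of ref_block from where it was at the start of the episode above 0.015 m or angle between ref_block's own z axis and vertical above 0.3 rad).
It fails at once if the stand magnifier is pushed more than 15 mm or tipped (distance of loupe from where it was at the start of the episode above 0.015 m or angle between loupe's own z axis and vertical above 0.3 rad).
It fails at once if a specimen is dropped or thrown: moving faster than 0.6 m/s (a fall of some 18 mm) with no finger on it ((linear speed of mount_copper above 0.6 m/s and contact force between the fingers and mount_copper below 0.05 N) or (linear speed of mount_brass above 0.6 m/s and contact force between the fingers and mount_brass below 0.05 N) or (linear speed of mount_steel above 0.6 m/s and contact force between the fingers and mount_steel below 0.05 N) or (linear speed of mount_alu above 0.6 m/s and contact force between the fingers and mount_alu below 0.05 N)).
It fails at once if a job tray is shoved more than 40 mm from where it stood (distance of any of tray_copper, tray_brass, tray_steel, tray_alu from where it was at the start of the episode above 0.04 m).
It also fails if it takes over 96 s, if anything falls off the work surface, if the arm or the gripper's body presses on something with over 40 N, if the wrist force passes 120 N, or if a joint passes its speed limit or range.

## Working session

There is one attempt and no reset: what is moved stays moved. The work goes in short steps, Python scripts to look and compute and a tool call to move; the robot and the scene stay as the last step left them, time stands still between calls to the robot, and variables do not carry over. Pictures are saved under pics/ and viewed, at most 14 in all, crops included, and the job is handed in when it is done.

Besides the shell and the picture viewer there is one more tool, called after "Request:" in YAML: its name, and indented under it one key for each argument. servo_tool: Moves the arm, as the interface text tells. Its arguments: {"type":"object","properties":{"hand":{"type":"array","items":{"type":"number"}},"delta_pos":{"type":"array","items":{"type":"array","items":{"type":"number"}}},"twist":{"type":"array","items":{"type":"number"}},"newtons":{"type":"number"}},"required":["hand","delta_pos","twist"]}

```bash
mkdir -p pics; cat > h.py <<'E'
import numpy as np, cv2
from workcell import observe, imaging, ticket
def snap(n,f=None):
    s=imaging.snapshot(n)
    if f: cv2.imwrite('pics/'+f,s['pixels'])
    return s
def K(s):
    f=s['pixels'].shape[0]/2/np.tan(np.radians(s['fovy']/2))
    return np.array([[f,0,s['cx']],[0,f,s['cy']],[0,0,1.]])
def px2w(s,pts,z):
    u=cv2.undistortPoints(np.array(pts,float).reshape(-1,1,2),K(s),np.array(s['distortion'],float)).reshape(-1,2)
    E=np.array(s['extrinsics']); d=np.c_[u,np.ones(len(u))]@E[:3,:3].T; o=E[:3,3]
    return o+d*((np.asarray(z)-o[2])/d[:,2])[:,None]
def w2px(s,P):
    E=np.linalg.inv(np.array(s['extrinsics']))
    return cv2.projectPoints(np.array(P,float).reshape(-1,1,3),cv2.Rodrigues(E[:3,:3])[0],E[:3,3],K(s),np.array(s['distortion'],float))[0].reshape(-1,2)
E
python3 - <<'E'
from h import *
import pickle
S={n:snap(n,n+'0.png') for n in('top','side')}
pickle.dump(S,open('s0.pkl','wb'))
for n in S: print(n,np.round(S[n]['extrinsics'],3).tolist(),S[n]['fovy'])
t=cv2.resize(S['top']['pixels'],(800,600),interpolation=cv2.INTER_CUBIC); cv2.imwrite('pics/top0b.png',t)
o=observe();print(o['position'],np.round(o['orientation'],3).tolist())
E
```

```text
top [[0.026, -0.994, 0.111, 0.378], [-1.0, -0.025, 0.005, -0.057], [-0.003, -0.111, -0.994, 1.031], [0.0, 0.0, 0.0, 1.0]] 48.28890864965095
side [[-0.995, -0.069, 0.067, 0.426], [-0.096, 0.612, -0.785, 0.733], [0.013, -0.788, -0.616, 0.636], [0.0, 0.0, 0.0, 1.0]] 52.688087331445814
[ 0.26079953 -0.56737473  0.19239702] [[0.909, 0.418, -0.001], [0.418, -0.909, 0.001], [0.0, -0.001, -1.0]]
```

View pics/top0b.png

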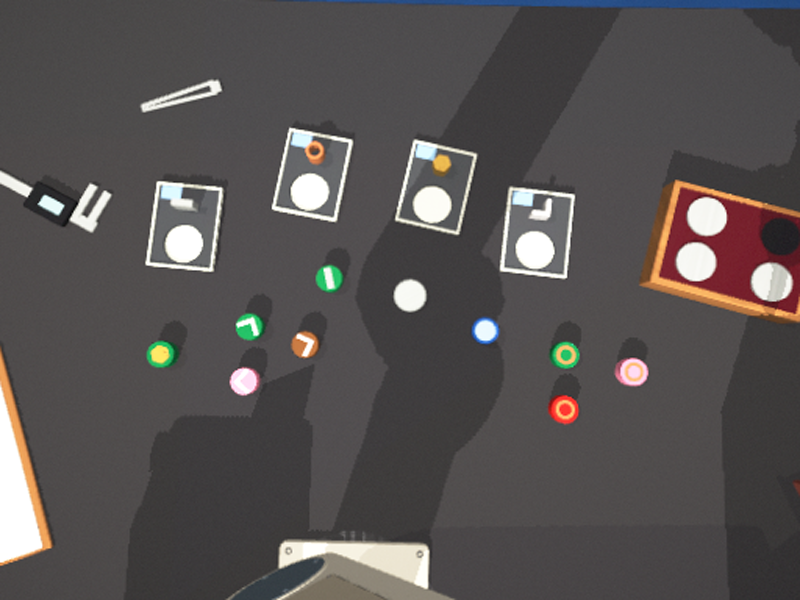

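View pics/side0.png

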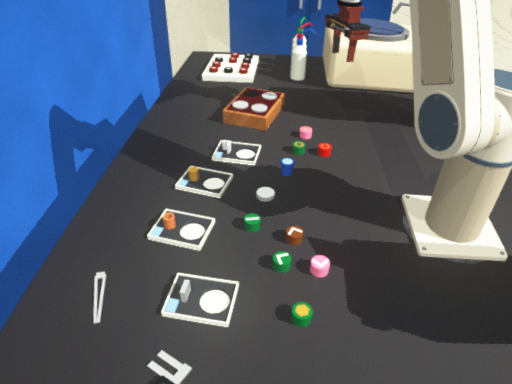

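The pictures use the 800-wide top view and show these objects:
- **Trays (nest centres):** steel (184,244), copper (310,192), brass (432,205), alu (535,250).
- **Green mounts:** steel (329,278), alu (249,326), brass (160,354), copper (566,355).
- **Look-alikes:** brown L (304,344), pink L (244,381), red ring (565,409), pink ring (631,372).
- **Bystanders:** reference block (410,295), loupe (485,330).

I choose the four green ones by colour. Next I'll measure them and check a close crop.

```bash
cat > meas.py <<'E'
from h import *
import pickle
S=pickle.load(open('s0.pkl','rb'))
a=np.linspace(0,2*np.pi,60)
def model(p,r,z0,z1): return np.array([[p[0]+r*np.cos(t),p[1]+r*np.sin(t),z] for z in (z0,z1) for t in a])
def hc(pts):
    h=cv2.convexHull(np.float32(pts)); m=cv2.moments(h); return np.array([m['m10'],m['m01']])/m['m00'],m['m00']
def blobs(s,mask,r,z0,z1,tol=.25):
    out=[]
    for c in cv2.findContours(mask.astype(np.uint8),cv2.RETR_EXTERNAL,cv2.CHAIN_APPROX_NONE)[0]:
        if len(c)<12: continue
        # outline passes pixel centres: pad half a pixel
        c0,A=hc(c.reshape(-1,2)); A+=len(c)/2
        p=px2w(s,[c0],(z0+z1)/2)[0]
        for _ in range(6):
            c1,Am=hc(w2px(s,model(p,r,z0,z1))); p=p+px2w(s,[c0],(z0+z1)/2)[0]-px2w(s,[c1],(z0+z1)/2)[0]
        if abs(A/Am-1)<tol: out.append((np.round(p[:2],4).tolist(),round(A/Am,2),np.round(c0).tolist()))
    return out
if __name__=='__main__':
  for n,s in S.items():
    hsv=cv2.cvtColor(s['pixels'],cv2.COLOR_BGR2HSV);H,s_,V=cv2.split(hsv)
    print(n,'green'); [print(b) for b in blobs(s,(H>50)&(H<85)&(s_>120)&(V>40),.02,0,.026,.35)]
    print('white nest'); [print(b) for b in blobs(s,(s_<60)&(V>170),.0295,.003,.003,.35)]
    print('ref'); [print(b) for b in blobs(s,(s_<60)&(V>150),.025,0,.012,.3)]
    print('loupe'); [print(b) for b in blobs(s,(H>95)&(H<125)&(s_>60)&(V>60),.02,.03,.04,.7)]
  i=S['top']['pixels']; c=cv2.resize(i[80:275,85:385],(800,520),interpolation=cv2.INTER_CUBIC); cv2.imwrite('pics/crop.png',c)
E
python3 meas.py
```

```text
top green
([0.3895, -0.3079], 0.99, [361.0, 227.0])
([0.3759, 0.2962], 0.99, [104.0, 226.0])
([0.4197, 0.1673], 1.08, [160.0, 209.0])
([0.4962, 0.0503], 1.01, [210.0, 178.0])
white nest
([0.4747, -0.0735], 0.71, [262.0, 189.0])
([0.5093, -0.623], 1.04, [493.0, 180.0])
([0.5381, -0.5112], 1.07, [445.0, 167.0])
([0.6092, -0.5291], 1.07, [452.0, 138.0])
([0.5987, 0.4254], 1.05, [57.0, 133.0])
([0.783, 0.2919], 0.99, [117.0, 61.0])
ref
([0.474, -0.0734], 0.99, [262.0, 189.0])
([0.509, -0.6211], 1.25, [493.0, 180.0])
([0.5982, 0.4236], 1.27, [58.0, 133.0])
([0.7819, 0.2902], 1.24, [118.0, 61.0])
loupe
([0.4224, -0.1856], 1.12, [310.0, 211.0])
side green
([0.3743, 0.2968], 0.99, [301.0, 314.0])
([0.4178, 0.1675], 1.03, [282.0, 262.0])
([0.4941, 0.0494], 1.0, [252.0, 222.0])
([0.3862, -0.3059], 0.96, [299.0, 148.0])
([0.3744, -1.9464], 0.68, [302.0, 20.0])
white nest
([0.5981, 0.4242], 1.01, [169.0, 367.0])
([0.7817, 0.2911], 0.91, [99.0, 294.0])
([0.4729, -0.0842], 0.68, [265.0, 192.0])
([0.6173, -0.1081], 0.85, [213.0, 183.0])
([0.5366, -0.5971], 1.26, [259.0, 107.0])
([0.6103, -0.6157], 1.25, [240.0, 104.0])
([0.5062, -0.7139], 1.19, [269.0, 95.0])
([-0.2117, -1.7523], 0.98, [396.0, 36.0])
([0.196, -1.7254], 0.85, [331.0, 32.0])
refmeas.py:7: RuntimeWarning: invalid value encountered in divide
  h=cv2.convexHull(np.float32(pts)); m=cv2.moments(h); return np.array([m['m10'],m['m01']])/m['m00'],m['m00']
Traceback (most recent call last):
  File "meas.py", line 24, in <module>
    print('ref'); [print(b) for b in blobs(s,(s_<60)&(V>150),.025,0,.012,.3)]
                                     ~~~~~^^^^^^^^^^^^^^^^^^^^^^^^^^^^^^^^^^
  File "meas.py", line 17, in blobs
    if abs(A/Am-1)<tol: out.append((np.round(p[:2],4).tolist(),round(A/Am,2),np.round(c0).tolist()))
           ~^~~
ZeroDivisionError: float division by zero
```

```bash
sed -i 's/RETR_EXTERNAL/RETR_LIST/; s/if len(c)<12/if len(c)<30 or cv2.contourArea(c)<100/' meas.py
sed -i '/print(.ref.)/d; /green/d' meas.py; python3 meas.py
```

```text
white nest
([0.4747, -0.0735], 0.71, [262.0, 189.0])
([0.5093, -0.623], 1.04, [493.0, 180.0])
([0.5381, -0.5112], 1.07, [445.0, 167.0])
([0.5507, -0.2654], 1.05, [342.0, 160.0])
([0.5466, 0.2788], 1.02, [117.0, 156.0])
([0.6092, -0.5291], 1.07, [452.0, 138.0])
([0.6184, -0.1045], 1.04, [276.0, 131.0])
([0.5987, 0.4254], 1.05, [57.0, 133.0])
([0.783, 0.2919], 0.99, [117.0, 61.0])
loupe
([0.4222, -0.1858], 0.68, [310.0, 211.0])
([0.4224, -0.1856], 1.12, [310.0, 211.0])
white nest
([0.5981, 0.4242], 1.01, [169.0, 367.0])
([0.5453, 0.2773], 1.0, [214.0, 301.0])
([0.7817, 0.2911], 0.91, [99.0, 294.0])
([0.4729, -0.0842], 0.68, [265.0, 192.0])
([0.6173, -0.1081], 0.85, [213.0, 183.0])
loupe
```

View pics/crop.png

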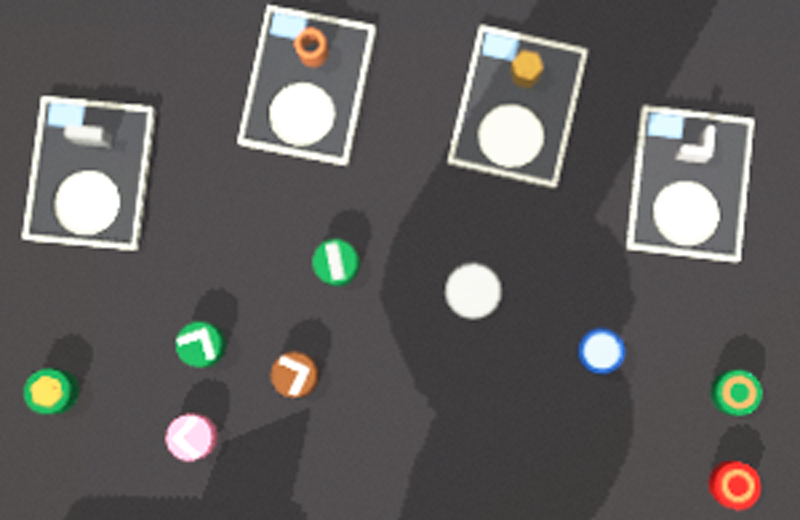

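The crop confirms the pairing: flat-bar steel tray on the left, then copper tube, brass hexagon and aluminium L. The green mounts are at crop (335,261) steel, (199,344) alu, (48,391) brass and (738,392) copper.

```bash
cat > go.py <<'E'
# python3 go.py x y z rows : per-row tool units from the present pose
from h import *; import sys
x,y,z,n=map(float,sys.argv[1:]); o=observe(); d=np.array(o['orientation']).T@(np.array([x,y,z])-o['position'])
print('pos',np.round(o['position'],4),'j',np.round(o['joints'],0),'t',o['time_s'],'per row',np.round(d/.025/n,3))
E
python3 - <<'E'
from h import *; import pickle
s=pickle.load(open('s0.pkl','rb'))
t=s['top']; print(px2w(t,[[198.3,122.8]],.003))
t=s['side'];  print(px2w(t,[[193,232]],.003))
E
python3 go.py .388 -.307 .1 10
```

```text
[[0.63277387 0.08625284 0.003     ]]
[[0.62969359 0.08891164 0.003     ]]
pos [ 0.2608 -0.5674  0.1924] j [-66.  24.  93.  -0.  62.  -1.] t 0.1 per row [ 0.897 -0.733  0.371]
```

Copper nest is at about (0.632, 0.087). Moving above the copper mount.

Request:
servo_tool:
  hand: [56, 56, 56, 56, 56, 56, 56, 56, 56, 56]
  delta_pos:
    - [0.9, -0.73, 0.37]
    - [0.9, -0.73, 0.37]
    - [0.9, -0.73, 0.37]
    - [0.9, -0.73, 0.37]
    - [0.9, -0.73, 0.37]
    - [0.9, -0.73, 0.37]
    - [0.9, -0.73, 0.37]
    - [0.9, -0.73, 0.37]
    - [0.9, -0.73, 0.37]
    - [0.9, -0.73, 0.37]
  twist: [0, 0, 0, 0, 0, 0, 0, 0, 0, 0]
  newtons: 20

```text
time_s: 0.93
position: [0.3895, -0.3066, 0.1]
orientation: [[0.909, 0.417, -0.0], [0.417, -0.909, 0.0], [-0.0, -0.0, -1.0]]
ft_force: [0.4, 0.6, -1.1]
opening: 0.056
finger_force: 0.0
```

Request:
servo_tool:
  hand: [56, 56]
  delta_pos:
    - [0, 0, 0]
    - [0, 0, 0]
  twist: [0, 0]

```text
time_s: 1.1
position: [0.3892, -0.3067, 0.1]
orientation: [[0.907, 0.42, -0.001], [0.42, -0.907, 0.001], [-0.001, -0.002, -1.0]]
ft_force: [0.9, 0.5, 0.9]
opening: 0.0559
finger_force: 0.0
```

```bash
python3 go.py .388 -.307 .010 8; python3 -c "
from h import *
s=snap('wrist','w1.png'); print(w2px(s,[[.388,-.307,.026]]),np.round(s['extrinsics'],3).tolist(),s['fovy'])"
```

```text
pos [ 0.3892 -0.3067  0.1   ] j [-40.  22. 113.  -0.  45.  26.] t 1.1 per row [-0.006 -0.001  0.45 ]
[[258.28850343 189.31392299]] [[0.421, -0.87, -0.255, 0.459], [-0.907, -0.405, -0.117, -0.275], [-0.001, 0.281, -0.96, 0.291], [0.0, 0.0, 0.0, 1.0]] 70.9728610848461
```

View pics/w1.png

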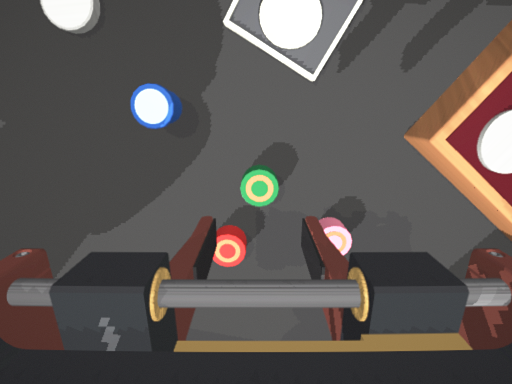

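Green copper mount is at (260,188), predicted (258,189), so the calibration holds. Red ring at (229,247) and pink ring at (333,235) stay outside the fingers. Descending and gripping.

Request:
servo_tool:
  hand: [56, 56, 56, 56, 56, 56, 56, 56, 56, 56]
  delta_pos:
    - [-0.05, 0, 0.45]
    - [0, 0, 0.45]
    - [0, 0, 0.45]
    - [0, 0, 0.45]
    - [0, 0, 0.45]
    - [0, 0, 0.45]
    - [0, 0, 0.45]
    - [0, 0, 0.45]
    - [0, 0, 0]
    - [0, 0, 0]
  twist: [0, 0, 0, 0, 0, 0, 0, 0, 0, 0]

```text
time_s: 1.98
position: [0.3877, -0.3082, 0.0097]
orientation: [[0.909, 0.418, -0.001], [0.418, -0.909, 0.001], [-0.001, -0.002, -1.0]]
ft_force: [-0.2, 0.2, -0.7]
opening: 0.0563
finger_force: 0.0
```

Request:
servo_tool:
  hand: [36, 36, 36, 36, 36, 36, 36, 36]
  delta_pos:
    - [0, 0, 0]
    - [0, 0, 0]
    - [0, 0, 0]
    - [0, 0, 0]
    - [0, 0, 0]
    - [0, 0, 0]
    - [0, 0, 0]
    - [0, 0, 0]
  twist: [0, 0, 0, 0, 0, 0, 0, 0]

```text
time_s: 2.65
position: [0.3881, -0.3087, 0.0107]
orientation: [[0.909, 0.418, 0.0], [0.418, -0.909, -0.0], [0.0, 0.0, -1.0]]
ft_force: [-0.8, -0.6, 0.0]
opening: 0.0364
finger_force: 0.0
```

Request:
servo_tool:
  hand: [36, 36, 36, 36, 36, 36]
  delta_pos:
    - [0, 0, -0.5]
    - [0, 0, -0.8]
    - [0, 0, -0.8]
    - [0, 0, -0.8]
    - [0, 0, -0.5]
    - [0, 0, 0]
  twist: [0, 0, 0, 0, 0, 0]

```text
time_s: 3.15
position: [0.3895, -0.3098, 0.098]
orientation: [[0.909, 0.418, 0.004], [0.418, -0.909, -0.003], [0.002, 0.004, -1.0]]
ft_force: [-0.2, -0.7, 1.3]
opening: 0.0363
finger_force: 0.0
```

```bash
python3 go.py .632 .087 .095 20
```

```text
pos [ 0.3895 -0.3098  0.098 ] j [-40.  22. 113.  -0.  45.  25.] t 3.15 per row [ 0.772 -0.519  0.005]
```

The opening reached 36 mm with no force, so the grip missed. Looking.

```bash
python3 -c "
from h import *
s=snap('wrist','w2.png'); print(w2px(s,[[.388,-.307,.026]]))
o=observe(); p=np.array(o['position']); R=np.array(o['orientation']); print(w2px(s,[p,p+R[:,1]*.02,p-R[:,1]*.02]))
t=snap('side'); print(w2px(t,[[.388,-.307,.0]])); cv2.imwrite('pics/s2.png',cv2.resize(t['pixels'][90:220,200:400],(600,390)))"
```

```text
[[255.04596175 189.1233322 ]]
[[257.45413997 215.10990039]
 [283.61062828 215.11259761]
 [231.28714217 215.09676532]]
[[297.81209776 151.04742507]]
```

View pics/w2.png

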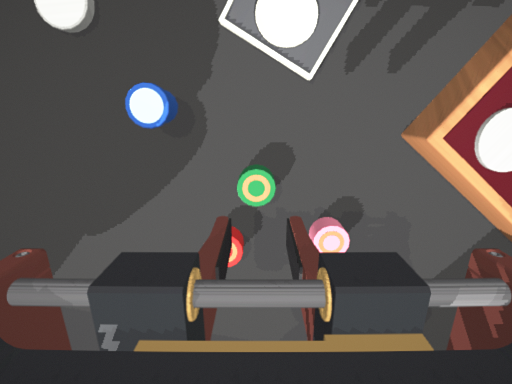

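View pics/s2.png

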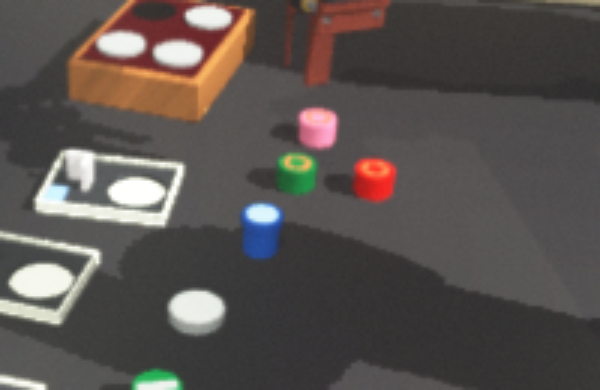

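```bash
python3 -c "
from h import *
o=observe(); p=np.array(o['position']); R=np.array(o['orientation'])
for n in('side','top'):
  s=snap(n); print(n,w2px(s,[p,p+R[:,1]*.02,p-R[:,1]*.02,[.388,-.307,.026]]).round(0).tolist())
  i=s['pixels']; c=w2px(s,[p])[0].astype(int); x0,y0=max(c[0]-60,0),max(c[1]-70,0); print(x0,y0)
  if n=='side': a=cv2.resize(i[y0:y0+120,x0:x0+120],(400,400))
  else: b=cv2.resize(i[y0:y0+120,x0:x0+120],(400,400))
cv2.imwrite('pics/c3.png',np.hstack([a,b]))"
```

```text
side [[300.0, 123.0], [297.0, 120.0], [303.0, 126.0], [298.0, 144.0]]
240 53
top [[371.0, 227.0], [379.0, 224.0], [362.0, 231.0], [362.0, 228.0]]
310 157
```

View pics/c3.png

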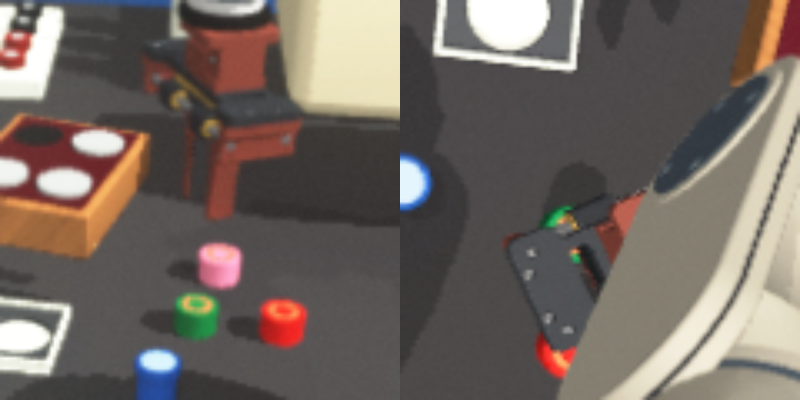

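The mount is untouched at side crop (197,315). The fingertips, at crop (220,213) and (188,195), sit about 9 px above where the reported TCP projects. The fingers appear to end short of the reported TCP, so I'll quantify that.

```bash
python3 -c "
from h import *
o=observe(); p=np.array(o['position']); R=np.array(o['orientation']); print(p,o['opening'])
w=snap('wrist'); s=snap('side')
for d in(0,.01,.02,.03,.04):
  b=p-R[:,2]*d; print(d,w2px(w,[b+R[:,0]*.01-R[:,1]*.018,b+R[:,0]*.01+R[:,1]*.018]).round(0).tolist(), w2px(s,[b-R[:,1]*.025,b+R[:,1]*.025]).round(0).tolist())
i=w['pixels'][195:290,190:330]; cv2.imwrite('pics/c4.png',np.vstack([cv2.resize(i,(700,475),interpolation=cv2.INTER_CUBIC)]))"
```

```text
[ 0.38753135 -0.30812709  0.09466568] 0.03635821893601791
0 [[234.0, 203.0], [283.0, 203.0]] [[304.0, 128.0], [297.0, 120.0]]
0.01 [[233.0, 207.0], [284.0, 208.0]] [[304.0, 125.0], [297.0, 117.0]]
0.02 [[232.0, 213.0], [285.0, 213.0]] [[304.0, 122.0], [297.0, 114.0]]
0.03 [[230.0, 218.0], [287.0, 218.0]] [[305.0, 118.0], [298.0, 111.0]]
0.04 [[229.0, 225.0], [288.0, 225.0]] [[305.0, 115.0], [298.0, 108.0]]
```

View pics/c4.png

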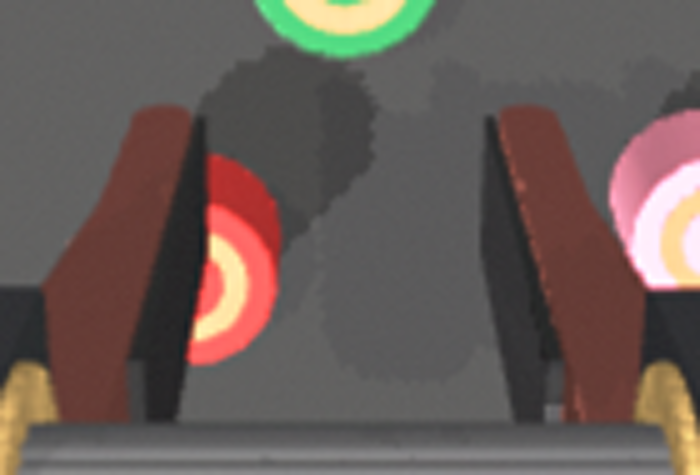

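Tips are at (231,218) and (287,218), an exact match for fingers ending 30 mm short of the reported TCP. The side view agrees. So true tip z = reported z + 0.030, and I'll work with reported z = −0.019 at the grasp.

Request:
servo_tool:
  hand: [56, 56, 56, 56, 56, 56, 56, 56, 56, 56]
  delta_pos:
    - [0, 0, 0]
    - [0, 0, 0]
    - [0, 0, 0]
    - [0, 0, 0.6]
    - [0, 0, 0.7]
    - [0, 0, 0.7]
    - [0, 0, 0.7]
    - [0, 0, 0.6]
    - [0, 0, 0.4]
    - [0, 0, 0.2]
  twist: [0, 0, 0, 0, 0, 0, 0, 0, 0, 0]

```text
time_s: 4.28
position: [0.3875, -0.3081, -0.0033]
orientation: [[0.909, 0.418, -0.002], [0.418, -0.909, 0.001], [-0.001, -0.002, -1.0]]
ft_force: [0.4, 0.5, 0.9]
opening: 0.056
finger_force: 0.0
```

Request:
servo_tool:
  hand: [56, 56, 56, 56, 56]
  delta_pos:
    - [0, 0, 0.2]
    - [0, 0, 0.2]
    - [0, 0, 0.2]
    - [0, 0, 0]
    - [0, 0, 0]
  twist: [0, 0, 0, 0, 0]

```text
time_s: 4.7
position: [0.3882, -0.3087, -0.0168]
orientation: [[0.909, 0.418, 0.0], [0.418, -0.909, -0.0], [0.0, 0.0, -1.0]]
ft_force: [-0.5, -0.3, 0.3]
opening: 0.0561
finger_force: 0.0
```

Request:
servo_tool:
  hand: [36, 36, 36, 36, 36, 36, 36, 36]
  delta_pos:
    - [0, 0, 0]
    - [0, 0, 0]
    - [0, 0, 0]
    - [0, 0, 0]
    - [0, 0, 0]
    - [0, 0, 0]
    - [0, 0, 0]
    - [0, 0, 0]
  twist: [0, 0, 0, 0, 0, 0, 0, 0]

```text
time_s: 5.37
position: [0.3883, -0.3087, -0.0166]
orientation: [[0.909, 0.418, 0.0], [0.418, -0.909, -0.0], [0.0, 0.0, -1.0]]
ft_force: [-0.2, 0.4, 5.7]
opening: 0.0394
finger_force: 20.0
```

Gripped (20 N, 39.4 mm). Lifting.

Request:
servo_tool:
  hand: [36, 36, 36, 36, 36, 36, 36]
  delta_pos:
    - [0, 0, -0.3]
    - [0, 0, -0.6]
    - [0, 0, -0.8]
    - [0, 0, -0.8]
    - [0, 0, -0.6]
    - [0, 0, -0.3]
    - [0, 0, 0]
  twist: [0, 0, 0, 0, 0, 0, 0]

```text
time_s: 5.95
position: [0.389, -0.3093, 0.0697]
orientation: [[0.909, 0.418, 0.002], [0.418, -0.909, -0.002], [0.001, 0.003, -1.0]]
ft_force: [0.4, 0.5, -0.5]
opening: 0.0398
finger_force: 20.0
```

```bash
python3 go.py .632 .087 .068 20
```

```text
pos [ 0.389  -0.3093  0.0697] j [-40.  25. 114.  -0.  41.  25.] t 5.95 per row [ 0.773 -0.517  0.003]
```

Request:
servo_tool:
  hand: [36, 36, 36, 36, 36, 36, 36, 36, 36, 36]
  delta_pos:
    - [0.39, -0.26, 0]
    - [0.77, -0.52, 0]
    - [0.77, -0.52, 0]
    - [0.77, -0.52, 0]
    - [0.77, -0.52, 0]
    - [0.77, -0.52, 0]
    - [0.77, -0.52, 0]
    - [0.77, -0.52, 0]
    - [0.77, -0.52, 0]
    - [0.77, -0.52, 0]
  twist: [0, 0, 0, 0, 0, 0, 0, 0, 0, 0]

```text
time_s: 6.78
position: [0.5023, -0.1178, 0.0666]
orientation: [[0.909, 0.418, -0.003], [0.418, -0.909, 0.001], [-0.002, -0.002, -1.0]]
ft_force: [-0.4, 0.1, -0.4]
opening: 0.0392
finger_force: 20.0
```

Request:
servo_tool:
  hand: [36, 36, 36, 36, 36, 36, 36, 36, 36, 36]
  delta_pos:
    - [0.77, -0.52, 0]
    - [0.77, -0.52, 0]
    - [0.77, -0.52, 0]
    - [0.77, -0.52, 0]
    - [0.77, -0.52, 0]
    - [0.77, -0.52, 0]
    - [0.77, -0.52, 0]
    - [0.77, -0.52, 0]
    - [0.77, -0.52, 0]
    - [0.77, -0.52, 0]
  twist: [0, 0, 0, 0, 0, 0, 0, 0, 0, 0]

```text
time_s: 7.62
position: [0.6226, 0.0804, 0.0662]
orientation: [[0.909, 0.418, -0.003], [0.418, -0.909, -0.0], [-0.003, -0.001, -1.0]]
ft_force: [0.5, 0.2, -0.6]
opening: 0.0395
finger_force: 20.0
```

Request:
servo_tool:
  hand: [36, 36, 36]
  delta_pos:
    - [0.39, -0.26, 0]
    - [0, 0, 0]
    - [0, 0, 0]
  twist: [0, 0, 0]

```text
time_s: 7.87
position: [0.6284, 0.0889, 0.0668]
orientation: [[0.908, 0.419, -0.002], [0.419, -0.908, -0.0], [-0.002, -0.001, -1.0]]
ft_force: [0.1, 0.2, -1.3]
opening: 0.0398
finger_force: 20.0
```

```bash
python3 go.py .632 .087 -.0136 1; python3 -c "
from h import *
s=snap('wrist','w5.png'); print(w2px(s,[[.632,.087,.003]]))
t=snap('top'); cv2.imwrite('pics/t5.png',cv2.resize(t['pixels'][60:180,140:300],(640,480)))"
```

```text
pos [0.6284 0.0889 0.0668] j [ 7. 34. 96. -0. 50. 72.] t 7.8667 per row [0.107 0.129 3.217]
[[261.72088632 188.54571992]]
```

View pics/w5.png

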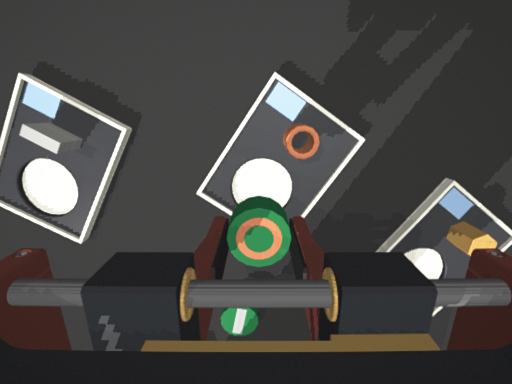

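Wrist view: copper nest at (262,186), predicted (262,188.5), with the held mount at (259,235). Lowering with a small correction.

Request:
servo_tool:
  hand: [36, 36, 36, 36, 36, 36, 36, 36, 36, 36]
  delta_pos:
    - [0.1, 0.13, 0.2]
    - [0, 0, 0.5]
    - [0, 0, 0.6]
    - [0, 0, 0.6]
    - [0, 0, 0.5]
    - [0, 0, 0.3]
    - [0, 0, 0.2]
    - [0, 0, 0.15]
    - [0, 0, 0.1]
    - [0, 0, 0]
  twist: [0, 0, 0, 0, 0, 0, 0, 0, 0, 0]

```text
time_s: 8.8
position: [0.6333, 0.0866, -0.0108]
orientation: [[0.909, 0.418, 0.0], [0.418, -0.909, 0.0], [0.0, 0.0, -1.0]]
ft_force: [-0.5, 0.3, -1.9]
opening: 0.0396
finger_force: 20.0
```

Request:
servo_tool:
  hand: [36, 36]
  delta_pos:
    - [0, 0, 0]
    - [0, 0, 0]
  twist: [0, 0]

```text
time_s: 8.97
position: [0.6337, 0.0867, -0.0101]
orientation: [[0.909, 0.418, 0.001], [0.418, -0.909, 0.0], [0.001, 0.0, -1.0]]
ft_force: [0.4, -0.0, -1.1]
opening: 0.0394
finger_force: 20.0
```

Request:
servo_tool:
  hand: [36, 36, 36]
  delta_pos:
    - [0, 0, 0.06]
    - [0, 0, 0.06]
    - [0, 0, 0]
  twist: [0, 0, 0]

```text
time_s: 9.22
position: [0.6335, 0.0867, -0.0135]
orientation: [[0.909, 0.418, 0.001], [0.418, -0.909, 0.0], [0.001, 0.0, -1.0]]
ft_force: [0.4, -0.9, 0.3]
opening: 0.0394
finger_force: 20.0
```

Request:
servo_tool:
  hand: [36, 36]
  delta_pos:
    - [0, 0, 0.03]
    - [0, 0, 0]
  twist: [0, 0]

```text
time_s: 9.38
position: [0.6335, 0.0867, -0.0136]
orientation: [[0.909, 0.418, 0.0], [0.418, -0.909, 0.0], [0.0, 0.0, -1.0]]
ft_force: [-1.6, 0.1, 6.0]
opening: 0.0394
finger_force: 20.0
```

Touched down at −0.0136 as predicted. Releasing, then on to the steel mount.

Request:
servo_tool:
  hand: [56, 56, 56, 56, 56, 56, 56, 56, 56, 56]
  delta_pos:
    - [0, 0, 0]
    - [0, 0, 0]
    - [0, 0, 0]
    - [0, 0, 0]
    - [0, 0, -0.2]
    - [0, 0, -0.6]
    - [0, 0, -0.9]
    - [0, 0, -0.9]
    - [0, 0, -0.6]
    - [0, 0, 0]
  twist: [0, 0, 0, 0, 0, 0, 0, 0, 0, 0]

```text
time_s: 10.22
position: [0.6361, 0.087, 0.0704]
orientation: [[0.909, 0.418, 0.007], [0.418, -0.909, 0.001], [0.007, 0.002, -1.0]]
ft_force: [0.1, 0.3, -0.7]
opening: 0.056
finger_force: 0.0
```

```bash
python3 go.py .495 .05 .04 8;  python3 go.py .495 .05 -.017 1
```

```text
pos [0.6361 0.087  0.0704] j [ 7. 34. 96.  0. 50. 72.] t 10.2167 per row [-0.719 -0.127  0.147]
pos [0.6361 0.087  0.0704] j [ 7. 34. 96.  0. 50. 72.] t 10.2167 per row [-5.77  -1.022  3.453]
```

Request:
servo_tool:
  hand: [56, 56, 56, 56, 56, 56, 56, 56, 56, 56]
  delta_pos:
    - [-0.4, -0.07, 0]
    - [-0.75, -0.13, 0.1]
    - [-0.75, -0.13, 0.2]
    - [-0.75, -0.13, 0.2]
    - [-0.75, -0.13, 0.2]
    - [-0.75, -0.13, 0.2]
    - [-0.75, -0.13, 0.2]
    - [-0.75, -0.13, 0]
    - [0, 0, 0]
    - [0, 0, 0]
  twist: [0, 0, 0, 0, 0, 0, 0, 0, 0, 0]

```text
time_s: 11.05
position: [0.4929, 0.0496, 0.0375]
orientation: [[0.909, 0.417, -0.002], [0.417, -0.909, -0.0], [-0.002, -0.001, -1.0]]
ft_force: [0.4, 0.5, 0.0]
opening: 0.0559
finger_force: 0.0
```

```bash
python3 go.py .495 .05 -.017 1; python3 -c "
from h import *
from meas import blobs
s=snap('wrist','w6.png'); H,S_,V=cv2.split(cv2.cvtColor(s['pixels'],cv2.COLOR_BGR2HSV))
for b in blobs(s,(H>50)&(H<85)&(S_>100)&(V>30),.02,0,.026,.3): print(b)"
```

```text
pos [0.4929 0.0496 0.0375] j [  4.  28. 115.  -0.  37.  70.] t 11.05 per row [0.086 0.022 2.178]
([0.42, 0.1671], 1.0, [99.0, 223.0])
([0.496, 0.0504], 0.98, [259.0, 202.0])
```

Wrist confirms steel at (0.496, 0.050) and alu at (0.420, 0.167).

Request:
servo_tool:
  hand: [56, 56, 56, 56, 56, 56, 56, 56]
  delta_pos:
    - [0.08, 0.02, 0.3]
    - [0, 0, 0.5]
    - [0, 0, 0.5]
    - [0, 0, 0.4]
    - [0, 0, 0.3]
    - [0, 0, 0.15]
    - [0, 0, 0]
    - [0, 0, 0]
  twist: [0, 0, 0, 0, 0, 0, 0, 0]

```text
time_s: 11.77
position: [0.4968, 0.0503, -0.0158]
orientation: [[0.909, 0.418, -0.0], [0.418, -0.909, -0.0], [-0.0, -0.0, -1.0]]
ft_force: [0.4, 0.1, 0.1]
opening: 0.0562
finger_force: 0.0
```

Request:
servo_tool:
  hand: [36, 36, 36, 36, 36, 36, 36, 36]
  delta_pos:
    - [0, 0, 0]
    - [0, 0, 0]
    - [0, 0, 0]
    - [0, 0, 0]
    - [0, 0, 0]
    - [0, 0, 0]
    - [0, 0, 0]
    - [0, 0, 0]
  twist: [0, 0, 0, 0, 0, 0, 0, 0]

```text
time_s: 12.43
position: [0.4971, 0.0503, -0.0152]
orientation: [[0.909, 0.418, 0.001], [0.418, -0.909, 0.0], [0.001, 0.0, -1.0]]
ft_force: [-0.6, -0.0, 6.5]
opening: 0.0394
finger_force: 20.0
```

Request:
servo_tool:
  hand: [36, 36, 36, 36, 36, 36, 36, 36]
  delta_pos:
    - [0, 0, -0.3]
    - [0, 0, -0.6]
    - [0, 0, -0.8]
    - [0, 0, -0.8]
    - [0, 0, -0.6]
    - [0, 0, -0.3]
    - [0, 0, 0]
    - [0, 0, 0]
  twist: [0, 0, 0, 0, 0, 0, 0, 0]

```text
time_s: 13.1
position: [0.4966, 0.0503, 0.0694]
orientation: [[0.909, 0.418, 0.0], [0.418, -0.909, 0.0], [0.0, 0.0, -1.0]]
ft_force: [-0.2, -0.8, -1.2]
opening: 0.0394
finger_force: 20.0
```

```bash
python3 go.py .546 .278 .068 10
```

```text
pos [0.4966 0.0503 0.0694] j [  4.  25. 114.   0.  41.  70.] t 13.1 per row [ 0.56  -0.745  0.006]
```

Request:
servo_tool:
  hand: [36, 36, 36, 36, 36, 36, 36, 36, 36, 36]
  delta_pos:
    - [0.28, -0.37, 0]
    - [0.56, -0.75, 0]
    - [0.56, -0.75, 0]
    - [0.56, -0.75, 0]
    - [0.56, -0.75, 0]
    - [0.56, -0.75, 0]
    - [0.56, -0.75, 0]
    - [0.56, -0.75, 0]
    - [0.56, -0.75, 0]
    - [0.56, -0.75, 0]
  twist: [0, 0, 0, 0, 0, 0, 0, 0, 0, 0]

```text
time_s: 13.93
position: [0.5423, 0.2693, 0.0677]
orientation: [[0.909, 0.418, -0.002], [0.418, -0.909, -0.001], [-0.002, -0.0, -1.0]]
ft_force: [0.7, 0.2, -0.6]
opening: 0.0392
finger_force: 20.0
```

Request:
servo_tool:
  hand: [36, 36, 36, 36]
  delta_pos:
    - [0.28, -0.37, 0]
    - [0, 0, 0]
    - [0, 0, 0]
    - [0, 0, 0]
  twist: [0, 0, 0, 0]

```text
time_s: 14.27
position: [0.5447, 0.2778, 0.0685]
orientation: [[0.909, 0.417, -0.002], [0.417, -0.909, -0.001], [-0.002, 0.0, -1.0]]
ft_force: [-0.5, -0.5, -1.0]
opening: 0.0393
finger_force: 20.0
```

```bash
python3 go.py .546 .278 -.0122 1
```

```text
pos [0.5447 0.2778 0.0685] j [26. 32. 99. -0. 48. 91.] t 14.2667 per row [0.057 0.014 3.229]
```

Request:
servo_tool:
  hand: [36, 36, 36, 36, 36, 36, 36, 36, 36, 36]
  delta_pos:
    - [0.03, 0, 0.2]
    - [0, 0, 0.5]
    - [0, 0, 0.6]
    - [0, 0, 0.6]
    - [0, 0, 0.5]
    - [0, 0, 0.3]
    - [0, 0, 0.2]
    - [0, 0, 0.15]
    - [0, 0, 0.1]
    - [0, 0, 0]
  twist: [0, 0, 0, 0, 0, 0, 0, 0, 0, 0]

```text
time_s: 15.1
position: [0.5464, 0.2792, -0.0096]
orientation: [[0.909, 0.418, 0.0], [0.418, -0.909, 0.0], [0.0, -0.0, -1.0]]
ft_force: [0.1, 0.3, -0.6]
opening: 0.0393
finger_force: 20.0
```

Request:
servo_tool:
  hand: [36, 36, 36]
  delta_pos:
    - [0, 0, 0.04]
    - [0, 0, 0]
    - [0, 0, 0]
  twist: [0, 0, 0]

```text
time_s: 15.35
position: [0.5467, 0.2794, -0.0099]
orientation: [[0.909, 0.418, 0.001], [0.418, -0.909, 0.0], [0.001, -0.0, -1.0]]
ft_force: [0.2, 0.8, -1.7]
opening: 0.0389
finger_force: 20.0
```

Request:
servo_tool:
  hand: [36, 36, 36]
  delta_pos:
    - [0, 0, 0.05]
    - [0, 0, 0.04]
    - [0, 0, 0]
  twist: [0, 0, 0]

```text
time_s: 15.6
position: [0.5466, 0.2793, -0.0122]
orientation: [[0.909, 0.418, 0.0], [0.418, -0.909, 0.0], [0.001, -0.0, -1.0]]
ft_force: [-0.7, -0.7, 3.0]
opening: 0.0394
finger_force: 20.0
```

Request:
servo_tool:
  hand: [36, 36]
  delta_pos:
    - [0, 0, 0.02]
    - [0, 0, 0]
  twist: [0, 0]

```text
time_s: 15.77
position: [0.5466, 0.2794, -0.0122]
orientation: [[0.909, 0.418, 0.0], [0.418, -0.909, 0.0], [0.001, -0.0, -1.0]]
ft_force: [-3.0, -1.6, 9.4]
opening: 0.0394
finger_force: 20.0
```

Request:
servo_tool:
  hand: [56, 56, 56, 56, 56, 56, 56, 56, 56, 56]
  delta_pos:
    - [0, 0, 0]
    - [0, 0, 0]
    - [0, 0, 0]
    - [0, 0, 0]
    - [0, 0, -0.2]
    - [0, 0, -0.6]
    - [0, 0, -0.9]
    - [0, 0, -0.9]
    - [0, 0, -0.6]
    - [0, 0, 0]
  twist: [0, 0, 0, 0, 0, 0, 0, 0, 0, 0]

```text
time_s: 16.6
position: [0.5486, 0.2803, 0.0703]
orientation: [[0.909, 0.418, 0.005], [0.418, -0.909, 0.003], [0.006, -0.0, -1.0]]
ft_force: [1.3, 0.2, -0.3]
opening: 0.0562
finger_force: 0.0
```

Request:
servo_tool:
  hand: [56, 56, 56, 56, 56, 56, 56, 56, 56, 56]
  delta_pos:
    - [-0.5, 0.15, 0]
    - [-0.85, 0.26, 0.1]
    - [-0.85, 0.26, 0.2]
    - [-0.85, 0.26, 0.2]
    - [-0.85, 0.26, 0.2]
    - [-0.85, 0.26, 0.2]
    - [-0.85, 0.26, 0.2]
    - [-0.85, 0.24, 0]
    - [0, 0, 0]
    - [0, 0, 0]
  twist: [0, 0, 0, 0, 0, 0, 0, 0, 0, 0]

```text
time_s: 17.43
position: [0.4193, 0.167, 0.0388]
orientation: [[0.909, 0.417, -0.001], [0.417, -0.909, -0.0], [-0.001, -0.0, -1.0]]
ft_force: [-0.8, -0.8, 0.2]
opening: 0.056
finger_force: 0.0
```

```bash
python3 go.py .4197 .1672 -.0165 1; python3 -c "
from h import *
from meas import blobs
s=snap('wrist','w7.png'); H,S_,V=cv2.split(cv2.cvtColor(s['pixels'],cv2.COLOR_BGR2HSV))
for b in blobs(s,(H>50)&(H<85)&(S_>100)&(V>30),.02,0,.026,.3): print(b)"
```

```text
pos [0.4193 0.167  0.0388] j [ 20.  25. 120.   0.  35.  86.] t 17.4333 per row [ 2.300e-02 -1.000e-03  2.213e+00]
([0.4198, 0.1676], 1.0, [258.0, 204.0])
([0.3757, 0.2963], 0.97, [95.0, 188.0])
```

View pics/w7.png

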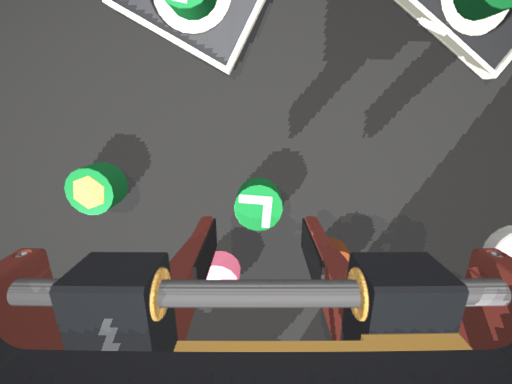

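Alu mount is at (258,204), with pink at (222,270) and brown at (333,250) clear of the fingers. Steel and copper mounts show seated at the top edge. Descending.

Request:
servo_tool:
  hand: [56, 56, 56, 56, 56, 56, 56, 56]
  delta_pos:
    - [0, 0, 0.3]
    - [0, 0, 0.5]
    - [0, 0, 0.5]
    - [0, 0, 0.45]
    - [0, 0, 0.3]
    - [0, 0, 0.15]
    - [0, 0, 0]
    - [0, 0, 0]
  twist: [0, 0, 0, 0, 0, 0, 0, 0]

```text
time_s: 18.15
position: [0.4205, 0.1678, -0.0158]
orientation: [[0.909, 0.418, -0.0], [0.418, -0.909, -0.0], [-0.0, -0.0, -1.0]]
ft_force: [0.6, -0.6, 0.7]
opening: 0.056
finger_force: 0.0
```

Request:
servo_tool:
  hand: [36, 36, 36, 36, 36, 36, 36, 36]
  delta_pos:
    - [0, 0, 0]
    - [0, 0, 0]
    - [0, 0, 0]
    - [0, 0, 0]
    - [0, 0, 0]
    - [0, 0, 0]
    - [0, 0, 0]
    - [0, 0, 0]
  twist: [0, 0, 0, 0, 0, 0, 0, 0]

```text
time_s: 18.82
position: [0.4206, 0.1677, -0.0153]
orientation: [[0.909, 0.418, 0.001], [0.418, -0.909, 0.0], [0.001, 0.0, -1.0]]
ft_force: [0.7, 0.3, 6.0]
opening: 0.0395
finger_force: 20.0
```

Request:
servo_tool:
  hand: [36, 36, 36, 36, 36, 36, 36, 36]
  delta_pos:
    - [0, 0, -0.3]
    - [0, 0, -0.6]
    - [0, 0, -0.8]
    - [0, 0, -0.8]
    - [0, 0, -0.6]
    - [0, 0, -0.3]
    - [0, 0, 0]
    - [0, 0, 0]
  twist: [0, 0, 0, 0, 0, 0, 0, 0]

```text
time_s: 19.48
position: [0.4202, 0.1675, 0.0694]
orientation: [[0.909, 0.418, 0.001], [0.418, -0.909, 0.0], [0.001, 0.0, -1.0]]
ft_force: [-0.2, 0.2, -1.0]
opening: 0.0396
finger_force: 20.0
```

```bash
python3 go.py .5505 -.266 .068 20
```

```text
pos [0.4202 0.1675 0.0694] j [ 20.  22. 119.   0.  39.  86.] t 19.4833 per row [-0.125  0.897  0.003]
```

Request:
servo_tool:
  hand: [36, 36, 36, 36, 36, 36, 36, 36, 36, 36]
  delta_pos:
    - [-0.06, 0.45, 0]
    - [-0.125, 0.9, 0]
    - [-0.125, 0.9, 0]
    - [-0.125, 0.9, 0]
    - [-0.125, 0.9, 0]
    - [-0.125, 0.9, 0]
    - [-0.125, 0.9, 0]
    - [-0.125, 0.9, 0]
    - [-0.125, 0.9, 0]
    - [-0.125, 0.9, 0]
  twist: [0, 0, 0, 0, 0, 0, 0, 0, 0, 0]

```text
time_s: 20.32
position: [0.4817, -0.0401, 0.068]
orientation: [[0.909, 0.418, -0.003], [0.418, -0.909, 0.0], [-0.002, -0.001, -1.0]]
ft_force: [0.5, 0.8, -0.6]
opening: 0.0396
finger_force: 20.0
```

Request:
servo_tool:
  hand: [36, 36, 36, 36, 36, 36, 36, 36, 36, 36]
  delta_pos:
    - [-0.125, 0.9, 0]
    - [-0.125, 0.9, 0]
    - [-0.125, 0.9, 0]
    - [-0.125, 0.9, 0]
    - [-0.125, 0.9, 0]
    - [-0.125, 0.9, 0]
    - [-0.125, 0.9, 0]
    - [-0.125, 0.9, 0]
    - [-0.125, 0.9, 0]
    - [-0.125, 0.9, 0]
  twist: [0, 0, 0, 0, 0, 0, 0, 0, 0, 0]

```text
time_s: 21.15
position: [0.5473, -0.2572, 0.0675]
orientation: [[0.909, 0.417, -0.003], [0.417, -0.909, 0.001], [-0.002, -0.002, -1.0]]
ft_force: [0.7, -0.2, 0.2]
opening: 0.0394
finger_force: 20.0
```

Request:
servo_tool:
  hand: [36, 36, 36, 36]
  delta_pos:
    - [-0.06, 0.4, 0]
    - [0, 0, 0]
    - [0, 0, 0]
    - [0, 0, 0]
  twist: [0, 0, 0, 0]

```text
time_s: 21.48
position: [0.5499, -0.2649, 0.0685]
orientation: [[0.908, 0.418, -0.002], [0.418, -0.908, 0.001], [-0.001, -0.002, -1.0]]
ft_force: [0.2, 0.1, -1.1]
opening: 0.0399
finger_force: 20.0
```

```bash
python3 go.py .5505 -.266 -.0123 1
```

```text
pos [ 0.5499 -0.2649  0.0685] j [-27.  32.  99.   0.  48.  38.] t 21.4833 per row [0.007 0.057 3.231]
```

Request:
servo_tool:
  hand: [36, 36, 36, 36, 36, 36, 36, 36, 36, 36]
  delta_pos:
    - [0, 0.03, 0.2]
    - [0, 0, 0.5]
    - [0, 0, 0.6]
    - [0, 0, 0.6]
    - [0, 0, 0.5]
    - [0, 0, 0.3]
    - [0, 0, 0.2]
    - [0, 0, 0.2]
    - [0, 0, 0.1]
    - [0, 0, 0]
  twist: [0, 0, 0, 0, 0, 0, 0, 0, 0, 0]

```text
time_s: 22.32
position: [0.5512, -0.2669, -0.011]
orientation: [[0.909, 0.418, -0.0], [0.418, -0.909, 0.0], [-0.0, -0.0, -1.0]]
ft_force: [0.7, -0.8, 0.1]
opening: 0.0395
finger_force: 20.0
```

Request:
servo_tool:
  hand: [36, 36, 36]
  delta_pos:
    - [0, 0, 0.04]
    - [0, 0, 0.04]
    - [0, 0, 0]
  twist: [0, 0, 0]

```text
time_s: 22.57
position: [0.5517, -0.2672, -0.0121]
orientation: [[0.909, 0.418, 0.001], [0.418, -0.909, -0.001], [0.001, 0.001, -1.0]]
ft_force: [-0.5, 0.2, -0.3]
opening: 0.0396
finger_force: 20.0
```

Request:
servo_tool:
  hand: [36, 36, 56, 56, 56, 56, 56, 56, 56, 56]
  delta_pos:
    - [0, 0, 0.03]
    - [0, 0, 0]
    - [0, 0, 0]
    - [0, 0, 0]
    - [0, 0, 0]
    - [0, 0, 0]
    - [0, 0, -0.4]
    - [0, 0, -0.9]
    - [0, 0, -0.9]
    - [0, 0, -0.9]
  twist: [0, 0, 0, 0, 0, 0, 0, 0, 0, 0]

```text
time_s: 23.4
position: [0.551, -0.2668, 0.0652]
orientation: [[0.909, 0.418, -0.001], [0.418, -0.909, 0.0], [-0.0, -0.001, -1.0]]
ft_force: [0.8, 0.5, 0.6]
opening: 0.0561
finger_force: 0.0
```

Request:
servo_tool:
  hand: [56, 56, 56, 56, 56, 56, 56, 56, 56, 56]
  delta_pos:
    - [0.06, -0.45, 0]
    - [0.12, -0.95, 0]
    - [0.12, -0.95, 0]
    - [0.12, -0.95, 0]
    - [0.12, -0.95, 0]
    - [0.12, -0.95, 0]
    - [0.12, -0.95, 0]
    - [0.12, -0.95, 0]
    - [0.12, -0.95, 0]
    - [0.12, -0.95, 0]
  twist: [0, 0, 0, 0, 0, 0, 0, 0, 0, 0]

```text
time_s: 24.23
position: [0.4821, -0.0492, 0.064]
orientation: [[0.909, 0.418, -0.0], [0.418, -0.909, 0.0], [-0.0, -0.0, -1.0]]
ft_force: [1.1, -0.3, -0.7]
opening: 0.0559
finger_force: 0.0
```

Request:
servo_tool:
  hand: [56, 56, 56, 56, 56, 56, 56, 56, 56, 56]
  delta_pos:
    - [0.12, -0.95, 0]
    - [0.12, -0.95, 0]
    - [0.12, -0.95, 0]
    - [0.12, -0.95, 0]
    - [0.12, -0.95, 0]
    - [0.12, -0.95, 0]
    - [0.12, -0.95, 0]
    - [0.12, -0.95, 0]
    - [0.12, -0.95, 0]
    - [0.12, -0.95, 0]
  twist: [0, 0, 0, 0, 0, 0, 0, 0, 0, 0]

```text
time_s: 25.07
position: [0.4101, 0.1788, 0.064]
orientation: [[0.909, 0.418, -0.0], [0.418, -0.909, -0.0], [-0.0, -0.0, -1.0]]
ft_force: [1.4, -0.3, -0.5]
opening: 0.0561
finger_force: 0.0
```

Request:
servo_tool:
  hand: [56, 56, 56, 56, 56, 56, 56, 56, 56]
  delta_pos:
    - [0.12, -0.95, 0]
    - [0.12, -0.95, 0.2]
    - [0.12, -0.95, 0.2]
    - [0.12, -0.95, 0.2]
    - [0.12, -0.95, 0.2]
    - [0.06, -0.4, 0.1]
    - [0, 0, 0]
    - [0, 0, 0]
    - [0, 0, 0]
  twist: [0, 0, 0, 0, 0, 0, 0, 0, 0]

```text
time_s: 25.82
position: [0.3724, 0.3007, 0.0416]
orientation: [[0.909, 0.417, -0.0], [0.417, -0.909, -0.001], [-0.001, 0.0, -1.0]]
ft_force: [0.1, -0.4, 0.5]
opening: 0.0559
finger_force: 0.0
```

```bash
python3 go.py .376 .2965 -.0158 1; python3 -c "
from h import *
from meas import blobs
s=snap('wrist','w8.png'); H,S_,V=cv2.split(cv2.cvtColor(s['pixels'],cv2.COLOR_BGR2HSV))
for b in blobs(s,(H>50)&(H<85)&(S_>100)&(V>30),.02,0,.026,.3): print(b)"
```

```text
pos [0.3724 0.3007 0.0416] j [ 38.  27. 117.  -0.  37. 103.] t 25.8167 per row [0.063 0.212 2.298]
([0.3758, 0.2969], 0.97, [264.0, 202.0])
```

Request:
servo_tool:
  hand: [56, 56, 56, 56, 56, 56, 56, 56]
  delta_pos:
    - [0.05, 0.19, 0.3]
    - [0, 0, 0.5]
    - [0, 0, 0.5]
    - [0, 0, 0.5]
    - [0, 0, 0.3]
    - [0, 0, 0.15]
    - [0, 0, 0]
    - [0, 0, 0]
  twist: [0, 0, 0, 0, 0, 0, 0, 0]

```text
time_s: 26.53
position: [0.3758, 0.2975, -0.0146]
orientation: [[0.909, 0.417, -0.0], [0.417, -0.909, -0.0], [-0.0, 0.0, -1.0]]
ft_force: [-0.1, 0.9, -0.1]
opening: 0.0558
finger_force: 0.0
```

Request:
servo_tool:
  hand: [36, 36, 36, 36, 36, 36, 36, 36]
  delta_pos:
    - [0, 0, 0]
    - [0, 0, 0]
    - [0, 0, 0]
    - [0, 0, 0]
    - [0, 0, 0]
    - [0, 0, 0]
    - [0, 0, 0]
    - [0, 0, 0]
  twist: [0, 0, 0, 0, 0, 0, 0, 0]

```text
time_s: 27.2
position: [0.3759, 0.2981, -0.0142]
orientation: [[0.909, 0.418, 0.001], [0.418, -0.909, 0.0], [0.001, -0.0, -1.0]]
ft_force: [-0.8, -1.5, 6.6]
opening: 0.0396
finger_force: 20.0
```

Request:
servo_tool:
  hand: [36, 36, 36, 36, 36, 36, 36, 36]
  delta_pos:
    - [0, 0, -0.3]
    - [0, 0, -0.6]
    - [0, 0, -0.8]
    - [0, 0, -0.8]
    - [0, 0, -0.6]
    - [0, 0, -0.3]
    - [0, 0, 0]
    - [0, 0, 0]
  twist: [0, 0, 0, 0, 0, 0, 0, 0]

```text
time_s: 27.87
position: [0.3755, 0.2979, 0.0704]
orientation: [[0.909, 0.418, 0.0], [0.418, -0.909, 0.0], [0.001, -0.0, -1.0]]
ft_force: [0.4, 0.2, -0.8]
opening: 0.0395
finger_force: 20.0
```

```bash
python3 go.py .618 -.106 .068 20
```

```text
pos [0.3755 0.2979 0.0704] j [ 37.  23. 116.   0.  40. 102.] t 27.8667 per row [0.103 0.936 0.005]
```

Request:
servo_tool:
  hand: [36, 36, 36, 36, 36, 36, 36, 36, 36, 36]
  delta_pos:
    - [0.05, 0.47, 0]
    - [0.1, 0.93, 0]
    - [0.1, 0.93, 0]
    - [0.1, 0.93, 0]
    - [0.1, 0.93, 0]
    - [0.1, 0.93, 0]
    - [0.1, 0.93, 0]
    - [0.1, 0.93, 0]
    - [0.1, 0.93, 0]
    - [0.1, 0.93, 0]
  twist: [0, 0, 0, 0, 0, 0, 0, 0, 0, 0]

```text
time_s: 28.7
position: [0.4891, 0.1049, 0.0691]
orientation: [[0.909, 0.417, -0.002], [0.417, -0.909, -0.001], [-0.002, -0.001, -1.0]]
ft_force: [-0.3, 0.4, -1.4]
opening: 0.0392
finger_force: 20.0
```

Request:
servo_tool:
  hand: [36, 36, 36, 36, 36, 36, 36, 36, 36, 36]
  delta_pos:
    - [0.1, 0.93, 0]
    - [0.1, 0.93, 0]
    - [0.1, 0.93, 0]
    - [0.1, 0.93, 0]
    - [0.1, 0.93, 0]
    - [0.1, 0.93, 0]
    - [0.1, 0.93, 0]
    - [0.1, 0.93, 0]
    - [0.1, 0.93, 0]
    - [0.1, 0.93, 0]
  twist: [0, 0, 0, 0, 0, 0, 0, 0, 0, 0]

```text
time_s: 29.53
position: [0.6085, -0.0957, 0.0686]
orientation: [[0.909, 0.417, -0.003], [0.417, -0.909, 0.0], [-0.002, -0.002, -1.0]]
ft_force: [0.9, 0.0, 0.2]
opening: 0.0393
finger_force: 20.0
```

Request:
servo_tool:
  hand: [36, 36, 36, 36]
  delta_pos:
    - [0.1, 0.5, 0]
    - [0, 0, 0]
    - [0, 0, 0]
    - [0, 0, 0]
  twist: [0, 0, 0, 0]

```text
time_s: 29.87
position: [0.6154, -0.1034, 0.0695]
orientation: [[0.909, 0.418, -0.002], [0.418, -0.909, 0.001], [-0.002, -0.001, -1.0]]
ft_force: [0.3, 0.3, -0.3]
opening: 0.0394
finger_force: 20.0
```

```bash
python3 go.py .618 -.106 -.0112 1
```

```text
pos [ 0.6154 -0.1034  0.0695] j [-11.  33.  98.   0.  49.  55.] t 29.8667 per row [0.057 0.141 3.228]
```

Request:
servo_tool:
  hand: [36, 36, 36, 36, 36, 36, 36, 36, 36, 36]
  delta_pos:
    - [0.02, 0.1, 0.2]
    - [0, 0, 0.5]
    - [0, 0, 0.6]
    - [0, 0, 0.6]
    - [0, 0, 0.5]
    - [0, 0, 0.3]
    - [0, 0, 0.2]
    - [0, 0, 0.2]
    - [0, 0, 0.1]
    - [0, 0, 0]
  twist: [0, 0, 0, 0, 0, 0, 0, 0, 0, 0]

```text
time_s: 30.7
position: [0.6182, -0.1062, -0.0099]
orientation: [[0.909, 0.418, -0.0], [0.418, -0.909, 0.0], [-0.0, -0.0, -1.0]]
ft_force: [-0.8, -1.1, -1.0]
opening: 0.039
finger_force: 20.0
```

Request:
servo_tool:
  hand: [36, 36, 36]
  delta_pos:
    - [0, 0, 0.04]
    - [0, 0, 0.04]
    - [0, 0, 0]
  twist: [0, 0, 0]

```text
time_s: 30.95
position: [0.6188, -0.1064, -0.0111]
orientation: [[0.909, 0.418, 0.001], [0.418, -0.909, -0.0], [0.001, 0.001, -1.0]]
ft_force: [0.3, -0.3, 0.1]
opening: 0.039
finger_force: 20.0
```

Release, lift, and back away toward the base for a clear look.

Request:
servo_tool:
  hand: [36, 36, 56, 56, 56, 56, 56, 56, 56, 56]
  delta_pos:
    - [0, 0, 0.03]
    - [0, 0, 0]
    - [0, 0, 0]
    - [0, 0, 0]
    - [0, 0, 0]
    - [0, 0, 0]
    - [0, 0, -0.4]
    - [0, 0, -0.9]
    - [0, 0, -0.9]
    - [0, 0, -0.9]
  twist: [0, 0, 0, 0, 0, 0, 0, 0, 0, 0]

```text
time_s: 31.78
position: [0.618, -0.1062, 0.0662]
orientation: [[0.909, 0.418, -0.001], [0.418, -0.909, 0.0], [-0.001, -0.0, -1.0]]
ft_force: [0.3, -0.2, 0.3]
opening: 0.0558
finger_force: 0.0
```

Request:
servo_tool:
  hand: [56, 56, 56, 56, 56, 56, 56, 56, 56, 56]
  delta_pos:
    - [-0.5, 0, -0.8]
    - [-0.9, 0, -0.8]
    - [-0.9, 0, -0.8]
    - [-0.9, 0, -0.5]
    - [-0.9, 0, 0]
    - [-0.9, 0, 0]
    - [-0.5, 0, 0]
    - [-0.2, 0, 0]
    - [0, 0, 0]
    - [0, 0, 0]
  twist: [0, 0, 0, 0, 0, 0, 0, 0, 0, 0]

```text
time_s: 32.62
position: [0.4896, -0.1658, 0.1378]
orientation: [[0.909, 0.417, 0.001], [0.417, -0.909, -0.0], [0.001, 0.0, -1.0]]
ft_force: [-0.2, 0.5, -0.0]
opening: 0.056
finger_force: 0.0
```

```bash
python3 - <<'E'
from h import *
from meas import blobs
for n in('top','side'):
    s=snap(n); H,S_,V=cv2.split(cv2.cvtColor(s['pixels'],cv2.COLOR_BGR2HSV)); print(n)
    for b in blobs(s,(H>50)&(H<85)&(S_>100)&(V>30),.02,.003,.029,.4): print(b)
    if n=='top': a=cv2.resize(s['pixels'][60:230,60:400],(800,400))
    else: cv2.imwrite('pics/end.png',cv2.resize(s['pixels'][120:340,130:350],(600,600)))
cv2.imwrite('pics/endt.png',a)
E
```

```text
top
([0.5457, 0.2792], 0.93, [115.0, 155.0])
([0.6189, -0.1072], 0.86, [277.0, 129.0])
([0.6377, 0.0883], 0.62, [197.0, 119.0])
([0.6361, 0.0869], 0.86, [197.0, 120.0])
side
([0.5446, 0.277], 0.93, [214.0, 297.0])
([0.6346, 0.0845], 0.94, [191.0, 227.0])
```

View pics/end.png

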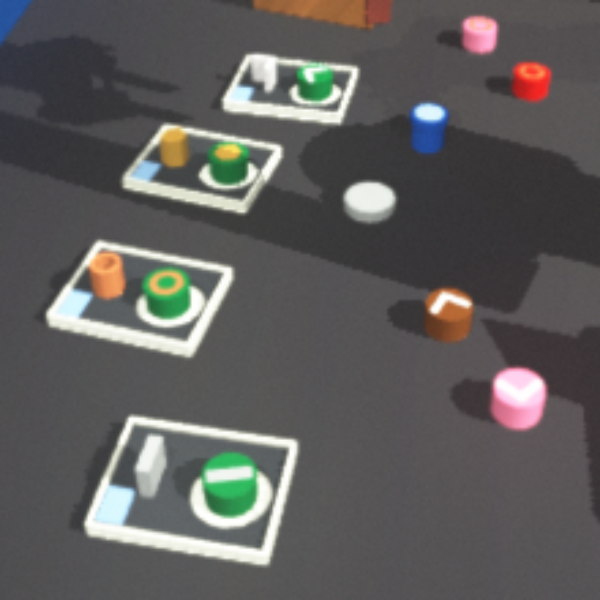

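View pics/endt.png

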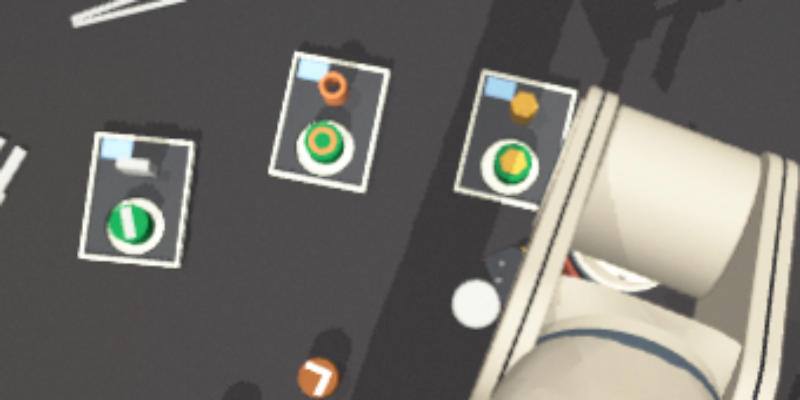

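The side crop shows all four mounts flat in their matching nests: steel (230,485), copper (167,293), brass (229,162) and alu (315,82). Where the mount could be measured again it lies within about 4 mm of the nest centre. The block (370,201) and loupe (428,127) still stand upright where they were. The arm is clear of everything, so I'm handing in.

```bash
python3 -c "
from workcell import ticket; print(ticket.close_job())"
```

```text
the job is handed in; nothing more can be done
None
```

All four specimens sit in their matching trays and the job is handed in at about 33 s; no verdict came back, but the last pictures show each one flat and face up in its nest, with the block and magnifier undisturbed.

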